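# Fit the return spring of a coil winder's brake arm

## Task

Fit the return spring of the blue brake arm: take the spring by its red tab, first feel its hook down into the oblong hole of the aluminium anchor slide, then stretch it and drop its loop over the post on the brake arm, under the post's head, and let go so that the spring draws the arm home against its stop. Press gently (the hook must never bear on anything with more than 10 N), do not overstretch the spring (never more than 195 mm from hook to loop), and leave the core, the spool and the jar where they are.

Things in the scene. Friction and masses are not known exactly. Their poses are not given: they have to be found in the camera images.
- station: steel base plate 250 x 160 x 12 mm, fixed to the bench; origin on the bench, x runs from the anchor end to the post end, z up. At x = -70, y = 0 a grey pillar carries the anchor slide; at the other end the blue brake arm pivots. Nothing between pillar and arm is higher than 48 mm.
- anchor (a point): middle of the hole's range, level with the slide's top (x = -70, y = 0, z = 70 mm of the station). The aluminium slide, 40 (x) x 76 (y) x 20 mm, has a hole 10 (x) x 8 (y) mm, 20 mm deep, in its middle. It is a cross slide, clamped anywhere up to 14 mm either way along the station's y, so the hole is up to 14 mm from this point sideways: feel or look for it. It then stays put.
- brake_arm (a joint): angle of the blue brake arm, which swings flat about a vertical pivot at x = 75, y = -80 mm of the station; 0 = home against its stop, growing as the post swings away from the anchor (to +x), up to 0.36 rad. It swings with little friction. Arm top at z = 46 mm.
- post (a point): point on the axis of the upright steel post on the brake arm, at the height of a seated loop (69 mm above the bench), 80 mm from the pivot; at home it is at x = 75, y = 0 mm of the station. Shoulder 18 mm across with its top 2.5 mm below this point, neck 8 mm across, then a head 11 mm across whose underside is 5.5 mm and whose coned top is 9.5 mm above this point.
- spring_tab (a point): centre of the red grip tab of the loose tension spring, 24 mm (x) by 14 mm (y) by 36 mm high; x runs along the spring from hook to loop, z up. Tab and hook stand on the bench at the start. The spring's axis passes through this centre: the coil, 13 mm across, begins 12 mm behind it and the hook's prong is 94 mm behind it (-x) when unstretched. Mass of the spring about 65 g.
- spring_loop (a point): centre of the steel loop at the front of the spring, a flat ring 24 mm outside, 14 mm inside, 5 mm thick, axis upright; 26 mm ahead (+x) of the tab's centre, at the same height. Unstretched, hook to loop is 120 mm.
- spring_hook: hook end of the spring: origin at the tip of the prong, a round-ended pin 5 mm across pointing down, tip 18 mm below the spring's axis. With the coil lying on the slide the tip is 11 mm down the hole. The coil bends up and down at the tab: 0.2 N per mm at the hook, up to 16 mm, then rigid. It stretches only beyond a pull of 2.4 N, then 0.06 N per mm.
- core: bystander: black ring core, 64 mm across, 20 mm high; origin under its centre
- spool: bystander: copper wire spool, 54 mm across, 40 mm high; origin under its centre
- oil: bystander: blue jar, 44 mm across, 90 mm high; origin under its centre
Not all that is in view belongs to the job. There is more than one size of the part that bears spring_tab; the job needs the largest.

How it is judged (in metres and radians):
On the way, in this order (a step that is already met when the one before it is completed fails the run):
1. the hook's prong is at least 6 mm down in the hole of the anchor slide (z of spring_hook in the frame of station between 0.048 and 0.064 m and x of spring_hook in the frame of station between -0.079 and -0.061 m and y of spring_hook in the frame of station between -0.018 and 0.018 m), for 0.2 s.
2. the loop is round the post, below its head, with the hook still in the hole (horizontal distance between spring_loop and post below 0.007 m and z of spring_loop in the frame of post between -0.005 and 0.0055 m and z of spring_hook in the frame of station below 0.065 m), for 0.2 s.
At the end, for the whole second after the job is handed in: the hook's prong is in the hole of the anchor slide (tip at least 5 mm below its top), the loop is round the post (centres within 7 mm) and below its head, the brake arm is home (under 0.04 rad), and the spring is released and at rest (all of step 2 and z of spring_hook in the frame of station above 0.048 m and x of spring_hook in the frame of station between -0.079 and -0.061 m and y of spring_hook in the frame of station between -0.018 and 0.018 m and value of joint brake_arm below 0.04 rad and linear speed of spring_hook below 0.02 m/s); the robot touches nothing.
It fails at once if the hook is forced against the station with more than 10 N (contact force between spring_hook and station above 10 N).
It fails at once if the spring is overstretched: hook to loop more than 195 mm (distance between spring_hook and spring_loop above 0.196 m).
It fails at once if the ring core is moved more than 20 mm (distance of core from where it was at the start of the episode above 0.02 m).
It fails at once if the spool is moved more than 20 mm (distance of spool from where it was at the start of the episode above 0.02 m).
It fails at once if the jar is moved more than 20 mm (distance of oil from where it was at the start of the episode above 0.02 m).
It also fails if it takes over 48 s, if anything falls off the work surface, if the arm or the gripper's body presses on something with over 40 N, if the wrist force passes 120 N, or if a joint passes its speed limit or range.

## Robot

A 6-joint arm with a two-finger parallel gripper is mounted at the origin on the work surface. World frame = base frame: x ahead of the robot, y to its left, z up, the work surface at z = 0. Lengths are in mm, angles in rad, forces in N, time in s.
With the tool pointing down it reaches from about 325 to 750 mm from the base axis. Payload 7.6 kg.
Tool frame: the origin (TCP) lies on the mounting face of the last link; the fingertips stand 173 mm ahead of it and the grasp point (between the pads) lies 155 mm ahead of it; z points along the fingers, y is the direction in which the jaws open and shut (so a half turn about z gives the same grasp; the last joint's range is limited). The gripper opens to 85 mm and grips with 20 to 120 N. Pads are 22 mm wide; open, the fingers measure 114 mm over their backs; the gripper's body (76 mm by 85 mm) begins 54 mm behind the grasp point. The pads swing forward as they close: fully open they stand 13 mm farther back than shut.
Start: joints at [-1.241, 0.052, 1.401, -0, 1.689, -0.07], TCP at [204.368, -483.593, 404.723] pointing down, gripper open.
Joint ranges: [-2.9, 2.9], [-0.91, 2.17], [0.12, 2.37], [-1.06, 4.2], [0.26, 2.73], [-2.93, 2.93]. Speed limits (rad/s): [2.57, 2.57, 3.01, 3.14, 3.14, 3.14].

## Interface

Orientations are given as a unit quaternion [w, x, y, z].
In Python, from plant import ctrl gives the robot as it stands.
- The arm moves only by the shell command python3 -m handwheel 'ROWS' [OPENING]. ROWS is text: rows parted by semicolons, each of 6 numbers parted by spaces: the shift along the world's x, y, z in units of 600 mm (1.0 is 600 mm), then the turn, a rotation vector about the world's x, y, z in units of 90 degrees (1.0 is 90 degrees). In form: tx ty tz wx wy wz; .... A call has 1 to 5 rows; each row shifts and turns the commanded pose from where the row before left it; what a row does not reach is not made up. A row lasts 1/8 s, in which the tool goes at most 62.5 mm and 10.7 degrees, less where a joint would pass 70% of its speed; a pose out of reach is approached as far as the arm can. A call with a number of a shift or a turn outside -1 to 1 is refused whole. A call with a gripper value outside its range is refused whole. OPENING is the closure, from 0 (fully open) to 1 (shut), set as the call begins (- or left out, the last holds). The fingers move at their own pace and stop on an object; the grip force is fixed at half the most. Time passes only in rows, so rows that do not move let the fingers close. It gives the time, the measured TCP pose, the force and the opening at its end, in the units of the state.
- ctrl.get_state(): the state, without advancing time (a new reading comes with each control period).
- ctrl.snapshot(name): name is "side" or "top"; returns (picture, depth): 420x560x3 uint8, red, green, blue; 420x560 float32, mm along the optical axis (not along the pixel's ray), 0 where there is no reading.
- ctrl.get_calibration(name): a dict with "fx", "fy", "cx", "cy" (pixels), "D" ([k1, k2, p1, p2, k3] as OpenCV has them; the pictures are not rectified), "rvec" (rotation vector, rad) and "tvec" (3), from world to camera coordinates, as OpenCV has them. Camera axes: x right, y down, z forward; pixel columns grow to the right and rows downward; lengths in mm; the calibration is good to about 2 mm. A picture is of the moment at which its call begins. get_calibration takes no time and is no camera call.
- ctrl.job_done(): hands the job in, once; it reports no verdict.
The state is a dict: "time": time; "joints": joint angles; "dq": joint speeds; "effort": joint torques, N m; "tool_pos": TCP position; "tool_rot": TCP orientation; "ft_force": force on the tool from outside, world axes, zero at the start; "ft_torque": the same for the moment, N m; "gripper_width": finger opening in mm.
Only numpy, scipy, OpenCV 4.12 (cv2) and the standard library are available. Lean on these libraries where they do the work, as an engineer would, in place of code of your own. Each camera call takes 0.05 s, during which the arm holds its last target. There are 200 camera calls.

## Working session

There is one attempt and no reset: what is moved stays moved. The work goes in short steps, Python scripts to look and compute and a shell command to move; the robot and the scene stay as the last step left them, time stands still between calls to the robot, and variables do not carry over. Pictures are saved under pics/ and viewed, about 8 in all and at most 12, crops included, and the job is handed in when it is done.

```bash
ls; mkdir -p pics
cat > h.py <<'E'
import numpy as np, cv2
from plant import ctrl
def cal(n):
    c=ctrl.get_calibration(n); K=np.array([[c['fx'],0,c['cx']],[0,c['fy'],c['cy']],[0,0,1.]])
    R=cv2.Rodrigues(np.array(c['rvec'],float))[0]; return K,np.array(c['D'],float),R,np.array(c['tvec'],float).ravel()
def cloud(n,depth):
    K,D,R,t=cal(n); h,w=depth.shape
    u,v=np.meshgrid(np.arange(w),np.arange(h))
    p=cv2.undistortPoints(np.stack([u,v],-1).reshape(-1,1,2).astype(float),K,D).reshape(h,w,2)
    P=np.dstack([p*depth[...,None],depth]); return (P-t)@R
def proj(n,X):
    K,D,R,t=cal(n); return cv2.projectPoints(np.array(X,float).reshape(-1,1,3),cv2.Rodrigues(R)[0],t,K,D)[0].reshape(-1,2)
def snap(n,name):
    im,d=ctrl.snapshot(n); cv2.imwrite(f'pics/{name}.png',im[...,::-1]); np.save(f'pics/{name}.npy',d); return im,d,cloud(n,d)
E
python3 - <<'E'
from h import *
for n in('top','side'):
    im,d,P=snap(n,n+'0'); K,D,R,t=cal(n); print(n,K[0,0],-R.T@t,R[2])
a=cv2.imread('pics/top0.png');b=cv2.imread('pics/side0.png')
E
```

```text
pics
top 402.8520712645432 [3.54640129e+02 8.27781254e-01 1.04311590e+03] [ 0.18053412  0.00145039 -0.98356765]
side 383.6259810789862 [232.85793952 507.37604477 618.71754941] [ 0.37712937 -0.6560227  -0.65376422]
```

View pics/top0.png

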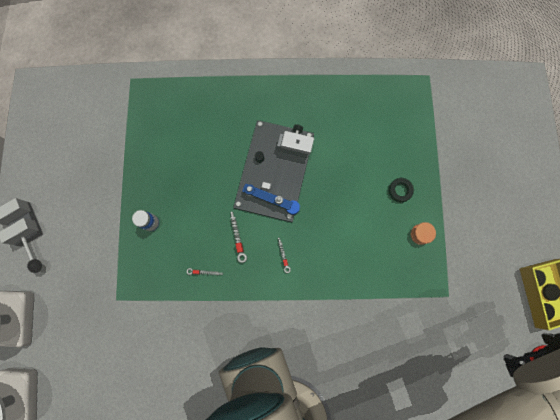

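View pics/side0.png

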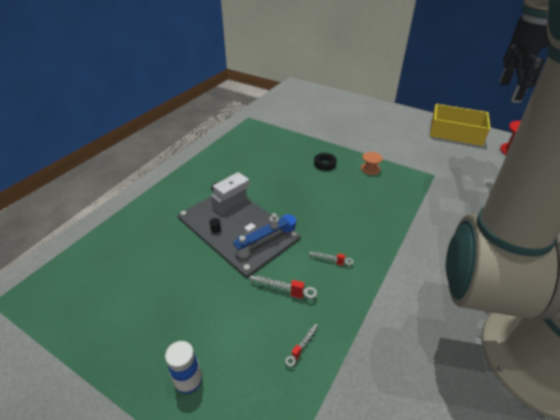

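The top picture shows three springs with red tabs: a large one at about (239,250), a small one at (286,266) and another small one at (196,272). The largest is the one at (239,250). The slide is at (297,142), the blue arm runs (250,188)–(297,208). I'll check this in a close crop and measure from depth.

Run:
```python
from h import *
a=cv2.imread('pics/top0.png')
c1=cv2.resize(a[110:230,225:325],None,fx=4.8,fy=4.8,interpolation=cv2.INTER_CUBIC)
c2=cv2.resize(a[205:285,180:300],None,fx=3,fy=3,interpolation=cv2.INTER_CUBIC)
o=np.zeros((576,800,3),np.uint8); o[:,:480]=c1[:576]; o[:240,480:800]=c2[:,:320] 
b=cv2.imread('pics/side0.png'); c3=cv2.resize(b[170:310,205:320],None,fx=2.4,fy=2.4,interpolation=cv2.INTER_CUBIC); o[240:576,480:756]=c3
cv2.imwrite('pics/crop1.png',o)
for n in('top','side'):
    im=cv2.imread(f'pics/{n}0.png'); d=np.load(f'pics/{n}0.npy'); P=cloud(n,d)
    hsv=cv2.cvtColor(im,cv2.COLOR_BGR2HSV)
    red=((hsv[...,0]<6)|(hsv[...,0]>174))&(hsv[...,1]>170)&(hsv[...,2]>80)
    k,l,s,ce=cv2.connectedComponentsWithStats(red.astype(np.uint8))
    for i in range(1,k):
        if s[i,4]>8: 
            q=P[l==i]; print(n,'red',ce[i].round(),s[i,4],np.median(q,0).round(1),np.percentile(q[:,2],[5,95]).round())
    X=(P[...,0]>300)&(P[...,0]<800)&(abs(P[...,1])<200)
    for lo,hi,nm in((64,76,'slide/post'),(40,50,'arm'),(8,16,'plate')):
        m=X&(P[...,2]>lo)&(P[...,2]<hi); k,l,s,ce=cv2.connectedComponentsWithStats(m.astype(np.uint8))
        for i in range(1,k):
            if s[i,4]>6:
                q=P[l==i]; r=cv2.minAreaRect(q[:,:2].astype(np.float32)); print(n,nm,ce[i].round(),s[i,4],q.mean(0).round(1),np.round(r[0],1),np.round(r[1],1),round(r[2],1))
```

```text
top red [239. 247.] 50 [432.3 105.1  35.7] [23. 39.]
top red [285. 262.] 16 [394.5  -9.4  24.8] [23. 27.]
top red [195. 271.] 13 [373.6 217.   23.5] [21. 27.]
top red [538. 348.] 33 [ 161.  -661.8    8.5] [  4. 329.]
top slide/post [297. 141.] 469 [695.2 -43.2  70. ] [696.  -43.1] [76.1 41.1] 75.4
top slide/post [278. 200.] 27 [545.6   6.8  67.8] [546.7   6.7] [15.4 15.7] 64.2
top arm [298. 127.] 34 [745.9 -46.8  42.4] [745.3 -47.2] [20.8 11.7] 70.1
top arm [281. 140.] 8 [707.5  -1.6  49.1] [707.4  -2.5] [11.2  7.7] 12.8
top arm [279. 146.] 9 [692.2   3.   46.9] [693.   4.] [7.8 6.5] 89.5
top arm [266. 185.] 36 [587.2  37.7  47.4] [587.1  37.4] [19.7 14.1] 73.2
top arm [245. 188.] 24 [581.6  90.5  46.7] [582.4  89.2] [12.4 23.5] 64.0
top arm [276. 200.] 408 [549.2  12.4  45.3] [549.7  17.9] [133.4  32.3] 69.4
top arm [248. 192.] 12 [569.1  81.2  47.6] [569.5  80.1] [ 4.2 16.5] 33.3
top plate [271. 172.] 3859 [632.5  25.4  12.1] [639.2  17.3] [160.2 251.6] 75.6
top plate [306. 133.] 47 [738.9 -70.1  12.8] [739.1 -69.5] [41.1 12.7] 75.2
top plate [235. 228.] 7 [483.9 119.   13. ] [483.
[... 684 characters left out ...]

side slide/post [274. 218.] 44 [546.6   8.5  68. ] [546.8   7.5] [16.9 15.4] 27.5
side arm [216. 183.] 8 [748.7 -47.   42.2] [748.2 -47.5] [13.8  5.1] 79.5
side arm [225. 197.] 139 [695.1 -13.7  45.7] [698.3 -32.6] [79.6 38.4] 74.8
side arm [262. 231.] 608 [558.9  33.   44.8] [563.9  22. ] [152.5  48. ] 66.2
side plate [237. 231.] 3952 [627.7  34.9  10.9] [638.9  18.5] [161.2 251.6] 75.7
side plate [317. 254.] 39 [441.9   4.4  12.1] [443.4   4.8] [28.9  9.8] 12.6
side plate [339. 259.] 101 [396.8  -6.2  12.5] [397.2  -6. ] [58.9 17.7] 21.5
side plate [297. 293.] 36 [430.6 113.4  12.5] [430.3 113.3] [27.2  7.3] 22.7
side plate [309. 335.] 88 [369.4 178.7  12.9] [369.8 175.8] [47.1  9.2] 87.5
```

View pics/crop1.png

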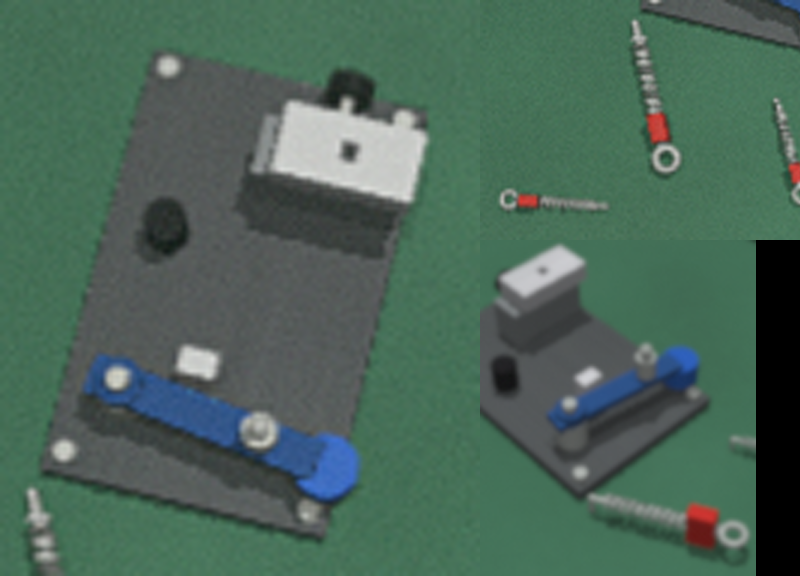

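```bash
cat >> h.py <<'E'
def ray(n,uv,z):
    K,D,R,t=cal(n); p=cv2.undistortPoints(np.array(uv,float).reshape(-1,1,2),K,D).reshape(-1,2)
    d=np.c_[p,np.ones(len(p))]@R; o=-R.T@t; return o+d*((z-o[2])/d[:,2])[:,None]
E
python3 - <<'E'
from h import *
print('pivot z50',ray('top',(249.4,188.5),50).round(1), ray('side',(205+(568-480)/2.4,170+(404-240)/2.4),50).round(1))
print('hole z70',ray('top',(225+349/4.8,110+151/4.8),70).round(1), ray('side',(205+(543-480)/2.4,170+(270-240)/2.4),70).round(1))
print('post z78',ray('top',(225+259/4.8,110+430/4.8),78).round(1), ray('side',(205+(646-480)/2.4,170+(352-240)/2.4),78).round(1))
print('loop z20',ray('top',(242,257.7),20).round(1), ray('side',(205+(733-480)/2.4,170+(534-240)/2.4),20).round(1))
print('hook z20',ray('top',(232.3,213),20).round(1))
for n in('top','side'):
    im=cv2.imread(f'pics/{n}0.png'); P=cloud(n,np.load(f'pics/{n}0.npy'))
    hsv=cv2.cvtColor(im,cv2.COLOR_BGR2HSV)
    m=(abs(P[...,0]-450)<85)&(abs(P[...,1]-112)<35)&(P[...,2]>8)&(P[...,2]<60)
    m&=~((P[...,0]>495)&(P[...,1]<100)) 
    q=P[m]; print(n,m.sum())
    l=cv2.fitLine(q[:,:2].astype(np.float32),cv2.DIST_HUBER,0,.01,.01).ravel(); print(l.round(3),np.degrees(np.arctan2(l[1],l[0])), q[:,:2].min(0),q[:,:2].max(0))
    s=(q[:,:2]-l[2:])@l[:2]; print(np.percentile(s,[0,2,98,100]).round(1),(l[2:]+s.min()*l[:2]).round(1),(l[2:]+s.max()*l[:2]).round(1))
    red=((hsv[...,0]<8)|(hsv[...,0]>172))&(hsv[...,1]>120)&m&(P[...,2]>33); print('tabtop',red.sum(),P[red].mean(0).round(1),cv2.minAreaRect(P[red][:,:2].astype(np.float32)))
    r=m&(P[...,0]<418)&(P[...,2]>15)&(P[...,2]<28); print('loop',r.sum(),P[r].mean(0).round(1),cv2.minAreaRect(P[r][:,:2].astype(np.float32)))
print(ctrl.get_state())
E
```

```text
pivot z50 [[578.6  78.6  50. ]] [[580.5  78.7  50. ]]
hole z70 [[695.1 -44.8  70. ]] [[693.3 -40.2  70. ]]
post z78 [[543.8   4.1  78. ]] [[542.   14.3  78. ]]
loop z20 [[406.5  99.1  20. ]] [[406.4 104.1  20. ]]
hook z20 [[521.2 124.8  20. ]]
top 235
[9.75000e-01 2.21000e-01 4.59405e+02 1.12645e+02] 12.796002 [395.51558837  91.34245878] [534.90280988 130.53850376]
[-65.2 -62.8  68.9  73.6] [395.8  98.2] [531.2 129. ]
tabtop 47 [432.  106.8  36.2] ((431.3898620605469, 106.60102081298828), (22.932109832763672, 12.368844032287598), 1.8206381797790527)
loop 45 [406.5 101.3  20.6] ((406.6176452636719, 101.82701873779297), (20.593814849853516, 22.34698486328125), 87.437255859375)
side 490
[9.82000e-01 1.88000e-01 4.52888e+02 1.15506e+02] 10.832975 [396.0694773   90.49347965] [534.78586542 131.61102336]
[-58.3 -56.   75.   80.3] [395.6 104.5] [531.8 130.6]
tabtop 70 [432.3 108.9  34.7] ((432.2928466796875, 108.7711181640625), (23.79177474975586, 12.514591217041016), 8.907340049743652)
loop 80 [407.  102.4  18.7] ((406.87005615234375, 102.19647979736328), (21.55109977722168, 23.38507080078125), 0.5112820267677307)
{'time': 0.1, 'joints': array([-1.24130098e+00,  5.27709495e-02,  1.40163914e+00, -8.90162906e-06,
        1.68861933e+00, -7.02922168e-02]), 'dq': array([ 0.00207551, -0.00126367, -0.00102877,  0.00083184,  0.00024386,
        0.00049978]), 'effort': array([ 2.03097770e-03, -3.82582247e+01, -3.60986495e+01, -6.60338037e-05,
        4.75837325e-03,  2.11501737e-05]), 'tool_pos': array([ 204.35596626, -483.5611494 ,  403.94990837]), 'tool_rot': array([-7.11788828e-04,  9.80087525e-01,  1.98564668e-01, -9.72266443e-05]), 'ft_force': array([0.58035398, 0.62341127, 0.42622584]), 'ft_torque': array([-0.02264085,  0.03193844,  0.00400667]), 'gripper_width': 85.1148281506388}
```

```bash
python3 -m handwheel '0.0345 0.0895 0 0 0 -0.024;0.0345 0.0895 -0.015 0 0 -0.024;0.0345 0.0895 -0.015 0 0 -0.024;0.0345 0.0895 -0.015 0 0 -0.024;0.0345 0.0895 -0.015 0 0 -0.022' 0 && python3 -m handwheel '0.0345 0.0895 -0.015 0 0 0;0.0345 0.0895 -0.015 0 0 0;0.0345 0.0895 -0.015 0 0 0;0.0345 0.0895 -0.015 0 0 0;0.0345 0.0895 -0.015 0 0 0' && python3 -m handwheel '0.0345 0.0895 0 0 0 0;0 0 0 0 0 0'
```

```text
time: 0.72
tool_pos: [308.0, -213.3, 368.2]
tool_rot: [0.0, 0.994, 0.106, 0.0]
ft_force: [0.4, 0.7, -0.8]
gripper_width: 85.3
time: 1.35
tool_pos: [411.5, 55.4, 323.3]
tool_rot: [0.0, 0.994, 0.107, 0.0]
ft_force: [0.5, 0.3, 0.3]
gripper_width: 85.5
time: 1.6
tool_pos: [432.3, 110.0, 322.9]
tool_rot: [-0.0, 0.994, 0.11, -0.001]
ft_force: [0.1, -1.2, -1.0]
gripper_width: 85.4
```

```bash
python3 -m handwheel '0 0 -0.08 0 0 0;0 0 -0.08 0 0 0;0 0 -0.06 0 0 0;0 0 -0.015 0 0 0;0 0 0 0 0 0'
python3 - <<'E'
from h import *
im,d,P=snap('side','s1'); im2,d2,P2=snap('top','t1')
o=np.zeros((420,800,3),np.uint8)
a=cv2.resize(im[220:340,230:350,::-1],(420,420),interpolation=cv2.INTER_CUBIC);b=cv2.resize(im2[200:300,190:280,::-1],(378,420),interpolation=cv2.INTER_CUBIC)
o[:,:420]=a;o[:,422:800]=b; cv2.imwrite('pics/crop2.png',o)
E
```

```text
time: 2.22
tool_pos: [432.3, 106.7, 183.2]
tool_rot: [0.0, 0.994, 0.107, 0.0]
ft_force: [0.0, -0.4, 0.4]
gripper_width: 85.5
```

View pics/crop2.png

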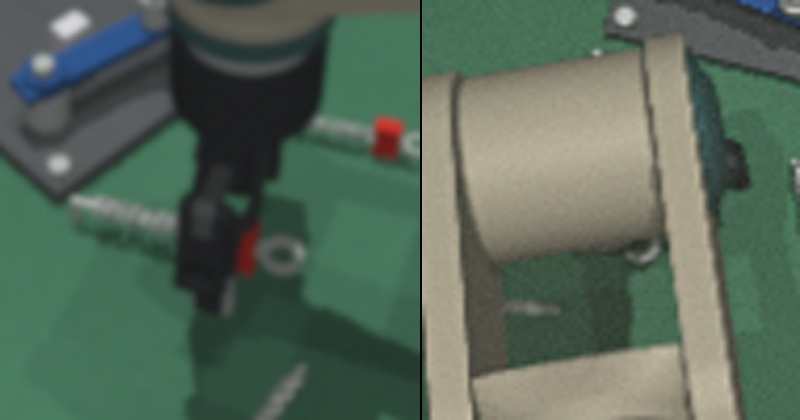

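The side crop shows the near finger at (205,240), in front of the red tab at (248,250), and the loop at (282,255). The jaws straddle the tab, while the arm hides it from the top camera. I'll go down 6 mm and close.

```bash
python3 -m handwheel '0 0 -0.01 0 0 0;0 0 0 0 0 0' && python3 -m handwheel '0 0 0 0 0 0;0 0 0 0 0 0;0 0 0 0 0 0;0 0 0 0 0 0' 1 && python3 -m handwheel '0 0 0.03 0 0 0;0 0 0.08 0 0 0;0 0 0.08 0 0 0;0 0 0 0 0 0'
python3 - <<'E'
from h import *
im,d,P=snap('side','s2')
print(proj('side',[432,107,136]))
cv2.imwrite('pics/crop3.png',cv2.resize(im[130:290,200:400,::-1],(800,640))[:600])
E
```

```text
time: 2.58
tool_pos: [432.1, 107.1, 176.8]
tool_rot: [0.0, 0.994, 0.107, 0.0]
ft_force: [0.3, -0.7, -0.1]
gripper_width: 85.4
time: 3.08
tool_pos: [432.1, 107.1, 176.9]
tool_rot: [0.0, 0.994, 0.107, 0.0]
ft_force: [-4.4, -0.1, 7.8]
gripper_width: 13.2
time: 3.58
tool_pos: [432.9, 107.3, 294.8]
tool_rot: [-0.0, 0.994, 0.107, 0.004]
ft_force: [0.2, -0.3, -1.4]
gripper_width: 13.0
[[300.1991302  246.26955345]]
```

View pics/crop3.png

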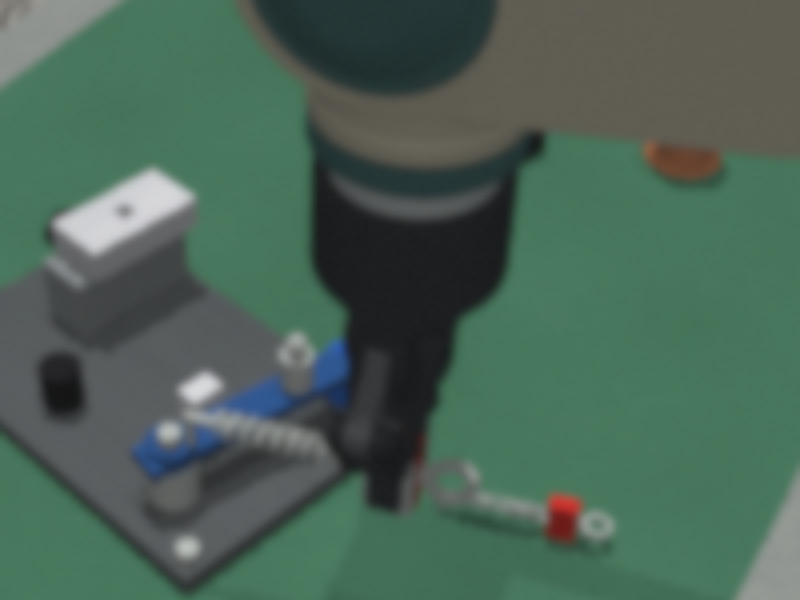

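```bash
python3 -m handwheel '0.058 -0.0403 0 0 0 -0.068;0.058 -0.0403 0 0 0 -0.068;0.058 -0.0403 0 0 0 -0.068;0.058 -0.0403 0 0 0 -0.068;0.058 -0.0403 0 0 0 -0.068' && python3 -m handwheel '0 0 0 0 0 0;0 0 -0.03 0 0 0;0 0 0 0 0 0;0 0 0 0 0 0'
python3 - <<'E'
from h import *
im,d,P=snap('side','s3'); im2,d2,P2=snap('top','t3')
s=ctrl.get_state(); print(s['tool_pos'],s['tool_rot'],s['joints'][5])
a=im[130:280,190:330,::-1]; cv2.imwrite('pics/crop4.png',cv2.resize(np.hstack([a,im2[110:260,200:330,::-1]]),None,fx=2.95,fy=2.95,interpolation=cv2.INTER_CUBIC))
m=(P[...,2]>82)&(P[...,2]<115)&(P[...,0]>545)&(P[...,0]<730)&(abs(P[...,1]+10)<70)
v,u=np.nonzero(m); q=P[m]; o=np.argsort(-q[:,0])
for i in o[::max(1,len(o)//40)]: print(u[i],v[i],q[i].round(0))
E
```

```text
time: 4.25
tool_pos: [606.8, -14.7, 288.1]
tool_rot: [0.0, 0.987, -0.161, -0.002]
ft_force: [0.2, 0.3, 0.3]
gripper_width: 13.1
time: 4.75
tool_pos: [605.6, -13.2, 272.5]
tool_rot: [0.0, 0.987, -0.159, -0.0]
ft_force: [0.3, -0.4, 0.6]
gripper_width: 13.2
[605.90766538 -13.42602331 273.37152425] [-3.10377572e-06  9.87310354e-01 -1.58801857e-01  4.84996785e-04] 1.8066914353182233
229 172 [697. -41.  98.]
246 190 [618.   4. 110.]
248 190 [615.   1. 109.]
248 192 [611.   7. 109.]
249 191 [608.   7. 114.]
252 195 [605.   1. 100.]
251 194 [604.   6. 106.]
251 193 [604.   6. 109.]
252 193 [603.   3. 107.]
253 195 [602.   2. 101.]
253 192 [601.   2. 110.]
255 190 [599.  -2. 113.]
256 195 [599.  -4.  98.]
254 193 [599.   3. 109.]
255 192 [598.  -0. 110.]
257 192 [598.  -7. 106.]
257 195 [597.  -6.  98.]
258 188 [597. -10. 114.]
257 194 [597.  -5. 102.]
257 193 [595.  -3. 106.]
262 186 [594. -21. 113.]
260 188 [594. -13. 114.]
258 190 [593.  -5. 114.]
264 187 [593. -27. 107.]
264 185 [592. -26. 114.]
262 188 [592. -17. 111.]
261 188 [591. -13. 115.]
258 192 [590.  -0. 113.]
261 190 [589.  -9. 113.]
260 191 [588.  -4. 114.]
258 194 [586.   6. 114.]
259 195 [583.   7. 113.]
260 196 [582.   5. 109.]
261 194 [580.   4. 115.]
261 195 [579.   5. 114.]
263 194 [578.   0. 113.]
262 196 [577.   5. 111.]
263 195 [576.   3. 114.]
264 195 [574.   2. 114.]
265 195 [572.   1. 114.]
267 193 [572.  -6. 115.]
266 195 [570.  -0. 114.]
```

View pics/crop4.png

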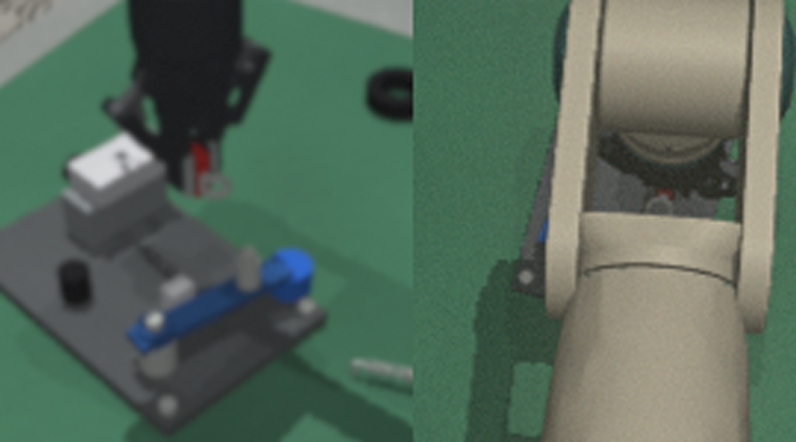

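Run:
```python
from h import *
t=ctrl.get_state()['tool_pos']; u=np.array([-.9516,.3074])
hk=t[:2]-94*u; z=t[2]-158.9
print('axis end,tip,hole70,hole(post) proj',proj('side',[[*hk,z],[*hk,z-18],[695.5,-42.7,70],[696,-42,70],[*(t[:2]+26*u),z]]).round(1), hk)
im=cv2.imread('pics/s3.png'); im0=cv2.imread('pics/side0.png')
f=lambda i:cv2.resize(i[160:205,205:255],None,fx=8,fy=8,interpolation=cv2.INTER_NEAREST)
cv2.imwrite('pics/crop5.png',np.hstack([f(im0),f(im)]))
```

```text
axis end,tip,hole70,hole(post) proj [[229.5 166.1]
 [230.2 172.5]
 [231.1 181.6]
 [230.8 181.7]
 [263.1 191.6]] [695.35806538 -42.32162331]
```

View pics/crop5.png

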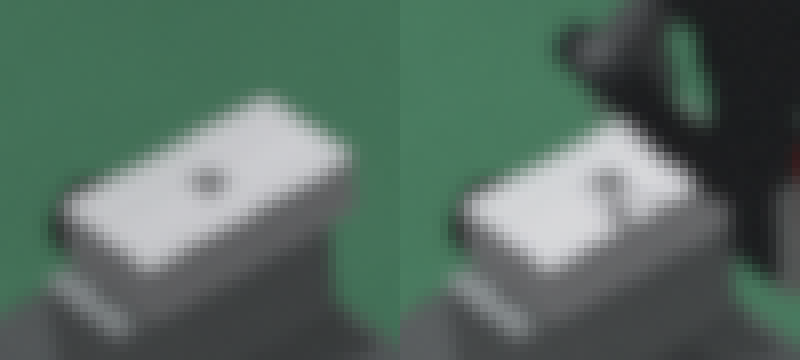

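```bash
python3 -m handwheel '0 0 -0.02 0 0 0;0 0 -0.014 0 0 0;0 0 0 0 0 0;0 0 0 0 0 0'
python3 - <<'E'
from h import *
I=[ctrl.snapshot('side') for _ in range(6)]
im=np.mean([i[0].astype(float) for i in I],0)[...,::-1]; dd=np.stack([i[1] for i in I]).astype(float); d=np.median(dd,0)
np.save('pics/s4.npy',d); np.save('pics/s4im.npy',im); P=cloud('side',d.astype(np.float32))
s=ctrl.get_state(); t=s['tool_pos']; print(t,s['ft_force'])
u=np.array([-.9516,.3074]); hk=t[:2]-94*u; z=t[2]-158.9
print(proj('side',[[*hk,z],[*hk,z-18],[695.5,-42.7,70],[*(t[:2]-14*u),z]]).round(1), z-18)
im0=cv2.imread('pics/side0.png').astype(float)
f=lambda i:cv2.resize(np.clip(i,0,255).astype(np.uint8)[160:205,205:255],None,fx=8,fy=8,interpolation=cv2.INTER_CUBIC)
cv2.imwrite('pics/crop6.png',np.hstack([f((im-60)*1.4),f(128+1.5*(im-im0))]))
P0=cloud('side',np.load('pics/side0.npy'))
m=(P[...,2]-P0[...,2]>6)&(P[...,0]>640)&(P[...,0]<720)&(abs(P[...,1]+30)<40)&(P[...,2]<105)
for v,uu in zip(*np.nonzero(m)): print(uu,v,P[v,uu].round(0),end=' ')
E
```

```text
time: 5.35
tool_pos: [606.1, -13.8, 252.4]
tool_rot: [0.0, 0.987, -0.159, 0.0]
ft_force: [0.2, -0.2, -0.9]
gripper_width: 12.8
[606.12720512 -13.81249497 252.59030018] [-0.1694069  -0.37334055 -1.03007878]
[[230.3 173.4]
 [230.9 179.7]
 [231.1 181.6]
 [251.7 190.1]] 75.69030017603322
240 179 [661. -33.  98.] 241 179 [660. -35.  97.] 241 180 [657. -31.  98.] 242 180 [656. -33.  97.] 242 181 [654. -30.  97.] 243 181 [652. -32.  96.] 234 183 [660. -10. 102.]
```

View pics/crop6.png

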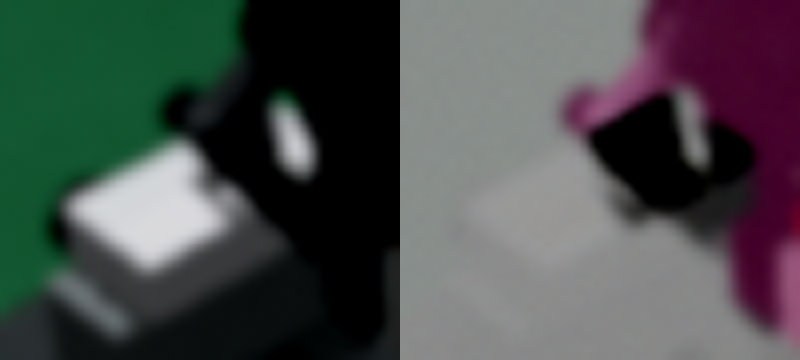

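The finger now hides the hook from the side camera. In picture s3 the loop at (262.9,192.4) and the hole at (231.2,182.5) both lie 0.9 px below their predictions, so the relative error is about 1 mm. I'll feel downwards from here.

```bash
cat > ft.py <<'E'
from h import *
F=[];T=[];tau=[]
for _ in range(6): ctrl.snapshot('side'); s=ctrl.get_state(); F.append(s['ft_force']);tau.append(s['ft_torque']);T.append(s['tool_pos'])
F=np.array(F); t=np.mean(T,0); u=np.array([-.9516,.3074])
print('F',F.mean(0).round(2),'sd',F.std(0).round(2),'tau',np.mean(tau,0).round(3),'tcp',t.round(2),'w',round(s['gripper_width'],1),'tip z',round(t[2]-176.9,1),'Fspring along x',round(F.mean(0)[:2]@u,2),s['time'])
E
python3 ft.py; python3 -m handwheel '0 0 -0.009 0 0 0;0 0 -0.009 0 0 0;0 0 -0.009 0 0 0;0 0 0 0 0 0;0 0 0 0 0 0'; python3 ft.py
```

```text
F [ 0.06  0.13 -0.3 ] sd [0.31 0.95 0.44] tau [-0.009  0.026  0.007] tcp [606.08 -13.79 252.41] w 13.1 tip z 75.5 Fspring along x -0.01 5.95
time: 6.58
tool_pos: [606.1, -13.8, 236.2]
tool_rot: [0.0, 0.987, -0.159, 0.0]
ft_force: [0.7, -0.1, -1.6]
gripper_width: 13.4
F [-0.08 -0.24 -0.43] sd [0.4  0.63 0.52] tau [0.031 0.012 0.003] tcp [606.11 -13.79 236.32] w 13.2 tip z 59.4 Fspring along x 0.0 6.875
```

```bash
python3 -m handwheel '-0.008 0.0026 0 0 0 0;-0.008 0.0026 0 0 0 0;0 0 0 0 0 0'; python3 ft.py
```

```text
time: 7.25
tool_pos: [596.3, -10.6, 236.4]
tool_rot: [0.0, 0.987, -0.159, 0.0]
ft_force: [2.7, -1.7, -1.5]
gripper_width: 13.4
F [ 2.57 -1.1  -1.26] sd [0.66 0.67 0.63] tau [-0.154 -0.418 -0.027] tcp [596.53 -10.71 236.28] w 13.2 tip z 59.4 Fspring along x -2.78 7.55
```

Run:
```python
from h import *
L=[('top0','top'),('side0','side'),('s2','side'),('s3','side'),('s4','side')]
for n,c in L:
    P=cloud(c,np.load(f'pics/{n}.npy').astype(np.float32)); 
    m=(np.hypot(P[...,0]-546,P[...,1]-7)<18)&(P[...,2]>56)&(P[...,2]<85)
    h=m&(P[...,2]>72)
    v,u=np.nonzero(h); print(n,m.sum(),P[m].mean(0).round(1),'head',h.sum(),P[h].mean(0).round(1) if h.any() else '', (u.mean().round(1),v.mean().round(1)) if h.any() else '')
    if n in('s4','top0'):
        v,u=np.nonzero(m)
        for a,b in zip(v,u): print((b,a),P[a,b].round(0).astype(int),end=' ')
        print()
im=[ctrl.snapshot('side')[0].astype(float) for _ in range(4)]
im=np.mean(im,0)[...,::-1]
a=cv2.resize(im[190:240,245:305],None,fx=9,fy=9,interpolation=cv2.INTER_CUBIC)
b=cv2.resize(cv2.imread('pics/top0.png')[185:215,264:294].astype(float),(260,260),interpolation=cv2.INTER_CUBIC)
o=np.zeros((450,800,3)); o[:,:540]=a; o[:260,540:]=b; cv2.imwrite('pics/crop7.png',np.clip(o,0,255).astype(np.uint8))
```

```text
top0 46 [545.3   6.1  69.6] head 15 [546.9   5.4  77.2] (np.float64(278.4), np.float64(198.4))
(np.int64(277), np.int64(196)) [555   9  67] (np.int64(278), np.int64(196)) [555   6  68] (np.int64(276), np.int64(197)) [553  11  67] (np.int64(277), np.int64(197)) [550   9  78] (np.int64(278), np.int64(197)) [550   6  78] (np.int64(279), np.int64(197)) [550   4  77] (np.int64(280), np.int64(197)) [551   1  73] (np.int64(281), np.int64(197)) [552  -1  70] (np.int64(275), np.int64(198)) [550  14  68] (np.int64(276), np.int64(198)) [551  11  64] (np.int64(277), np.int64(198)) [548   9  79] (np.int64(278), np.int64(198)) [548   6  77] (np.int64(279), np.int64(198)) [548   4  79] (np.int64(280), np.int64(198)) [547   1  79] (np.int64(281), np.int64(198)) [550  -1  65] (np.int64(275), np.int64(199)) [547  14  69] (np.int64(276), np.int64(199)) [547  11  70] (np.int64(277), np.int64(199)) [546   9  77] (np.int64(278), np.int64(199)) [546   6  76] (np.int64(279), np.int64(199)) [546   4  77] (np.int64(280), np.int64(199)) [546   2  76] (np.int64(281), np.int64(199)) [548  -1  66] (np.int64(275),
[... 4340 characters left out ...]
int64(221)) [539   4  59] (np.int64(271), np.int64(222)) [550  15  59] (np.int64(272), np.int64(222)) [548  14  60] (np.int64(273), np.int64(222)) [545  14  61] (np.int64(274), np.int64(222)) [543  14  62] (np.int64(275), np.int64(222)) [541  12  62] (np.int64(276), np.int64(222)) [540  10  61] (np.int64(277), np.int64(222)) [539   8  59] (np.int64(278), np.int64(222)) [539   4  56] (np.int64(271), np.int64(223)) [550  15  57] (np.int64(272), np.int64(223)) [548  14  57] (np.int64(273), np.int64(223)) [545  14  58] (np.int64(274), np.int64(223)) [543  13  58] (np.int64(275), np.int64(223)) [542  12  58] (np.int64(276), np.int64(223)) [540  10  58] (np.int64(277), np.int64(223)) [539   8  56]
```

View pics/crop7.png

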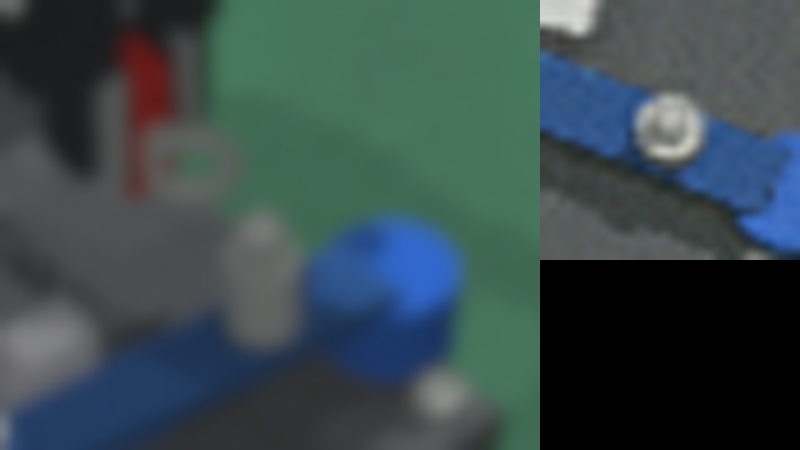

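In this crop the loop is at (192,160), i.e. pixel (266.3,207.8). The post head is at (260,225), i.e. (273.9,215), so the loop is still short of the post. Next I'll pitch the front up 5.6° so that the loop can clear the head while the hook stays down.

```bash
python3 -m handwheel '0.0082 -0.0026 0.0035 0.0064 0.0197 0;0.0082 -0.0026 0.0035 0.0064 0.0197 0;0.0082 -0.0026 0.0035 0.0064 0.0197 0;0 0 0 0 0 0'; python3 ft.py
python3 - <<'E'
from h import *
from scipy.spatial.transform import Rotation as Ro
print('before pred loop',proj('side',[571.8,-2.7,77.4]))
s=ctrl.get_state(); q=s['tool_rot']; R=Ro.from_quat([q[1],q[2],q[3],q[0]]); M=R.as_matrix(); t=s['tool_pos']
print(M.round(3)); tab=t+158.9*M[:,2]; xs=M[:,0] if M[0,0]<0 else -M[:,0]; print('tab',tab,'xs',xs,'loop',tab+26*xs,'straight hook axis',tab-104*xs)
print(proj('side',tab+26*xs))
im=np.mean([ctrl.snapshot('side')[0].astype(float) for _ in range(4)],0)[...,::-1]
cv2.imwrite('pics/crop8.png',cv2.resize(im[180:240,235:315],None,fx=8,fy=8,interpolation=cv2.INTER_CUBIC))
E
```

```text
time: 8.25
tool_pos: [611.5, -15.5, 242.5]
tool_rot: [-0.007, 0.986, -0.159, -0.048]
ft_force: [3.1, -1.0, -1.0]
gripper_width: 13.2
F [ 2.35 -1.59 -0.9 ] sd [0.51 0.76 0.32] tau [-0.225 -0.5   -0.041] tcp [611.12 -15.33 242.32] w 13.2 tip z 65.4 Fspring along x -2.72 8.55
before pred loop [[266.48328724 207.27584113]]
[[ 0.945 -0.314 -0.093]
 [-0.313 -0.949  0.03 ]
 [-0.097  0.001 -0.995]]
tab [596.35343186 -10.54201789  84.25481167] xs [-0.94484035  0.31274647  0.09729519] loop [571.78758271  -2.41060965  86.78448668] straight hook axis [694.61682845 -43.06765086  74.13611165]
[[266.33274172 204.02624725]][ WARN:0@26.886] global loadsave.cpp:1063 imwrite_ Unsupported depth image for selected encoder is fallbacked to CV_8U.
```

View pics/crop8.png

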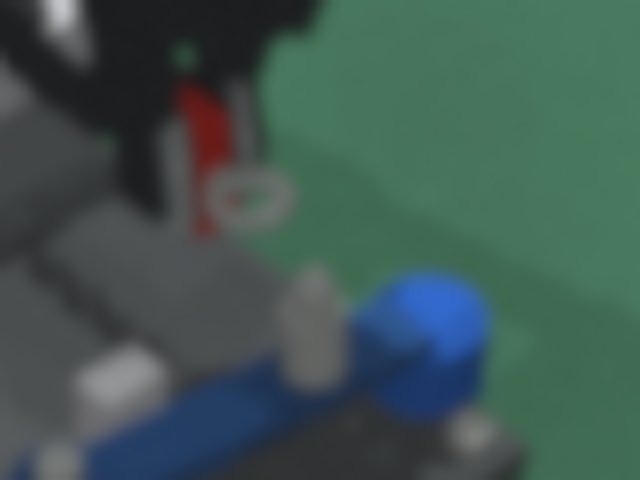

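The loop is at (248,198), i.e. pixel (266.0,204.75), against a prediction of (266.3,204.0), so the kinematics can be trusted to about 1 mm. Next I'll advance over the post.

```bash
python3 -m handwheel '-0.021 0.0075 0 0 0 0;-0.0208 0.0075 0 0 0 0;0 0 0 0 0 0;0 0 0 0 0 0'; python3 ft.py
cat > look.py <<'E'
from h import *
import sys
from scipy.spatial.transform import Rotation as Ro
s=ctrl.get_state(); q=s['tool_rot']; M=Ro.from_quat([q[1],q[2],q[3],q[0]]).as_matrix(); t=s['tool_pos']
tab=t+158.9*M[:,2]; xs=-M[:,0]; print('tab',tab.round(1),'xs',xs.round(3),'loop',(tab+26*xs).round(1))
print('loop px',proj('side',tab+26*xs).round(1),'post z78.5,66.5 px',proj('side',[[546.7,6.6,78.5],[546.7,6.6,66.5]]).round(1))
im=np.mean([ctrl.snapshot('side')[0].astype(float) for _ in range(6)],0)[...,::-1]
cv2.imwrite(f'pics/{sys.argv[1]}.png',np.clip(cv2.resize(im[195:230,250:300],None,fx=14,fy=14,interpolation=cv2.INTER_CUBIC),0,255).astype(np.uint8))
E
python3 look.py crop9
```

```text
time: 9.25
tool_pos: [586.5, -6.6, 242.7]
tool_rot: [-0.007, 0.986, -0.159, -0.048]
ft_force: [4.2, -2.9, -1.5]
gripper_width: 13.1
F [ 3.84 -3.03 -0.29] sd [0.49 0.34 0.46] tau [-0.519 -0.684 -0.149] tcp [586.45  -6.56 242.46] w 13.4 tip z 65.6 Fspring along x -4.58 9.55
tab [571.6  -1.7  84.2] xs [-0.945  0.313  0.097] loop [547.    6.4  86.7]
loop px [[274.1 210.5]] post z78.5,66.5 px [[274.2 213.6]
 [274.2 217.8]]
```

View pics/crop9.png

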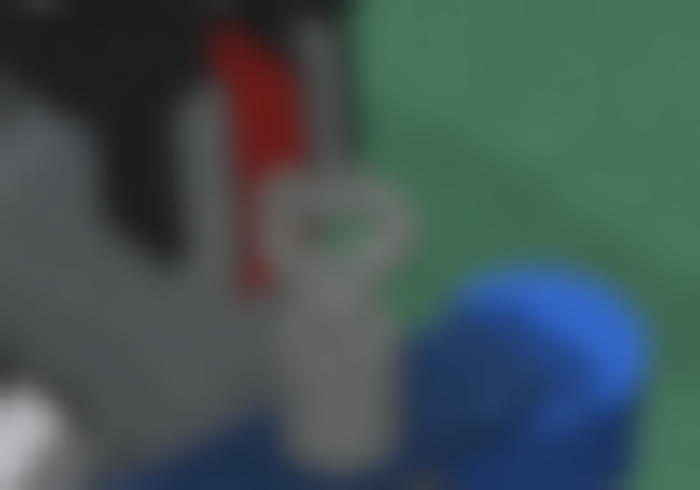

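The loop at (337,225), i.e. pixel (274.07,211.1), sits squarely above the post column at u≈274.1. The pull of 4.6 N shows the hook is still in the hole. I'll lower while levelling, and watch the forces.

```bash
python3 -m handwheel '-0.0061 0.002 -0.0059 -0.0048 -0.0148 0;0 0 0 0 0 0'; python3 -m handwheel '-0.0061 0.002 -0.0059 -0.0048 -0.0148 0;0 0 0 0 0 0'; python3 ft.py
```

```text
time: 10.1
tool_pos: [582.2, -5.1, 238.6]
tool_rot: [-0.006, 0.987, -0.159, -0.036]
ft_force: [3.2, -3.0, -0.0]
gripper_width: 13.2
time: 10.35
tool_pos: [578.6, -3.9, 235.3]
tool_rot: [-0.004, 0.987, -0.159, -0.024]
ft_force: [3.5, -3.1, -0.3]
gripper_width: 13.2
F [ 3.86 -3.33 -0.08] sd [0.48 0.52 0.51] tau [-0.569 -0.657 -0.21 ] tcp [578.91  -3.99 235.53] w 13.2 tip z 58.6 Fspring along x -4.7 10.65
```

```bash
python3 -m handwheel '-0.0061 0.002 -0.0059 -0.0048 -0.0148 0;0 0 0 0 0 0'; python3 ft.py; python3 -m handwheel '-0.0061 0.002 -0.0059 -0.0048 -0.0148 0;0 0 0 0 0 0'; python3 ft.py; python3 look.py crop10
```

```text
time: 10.9
tool_pos: [574.9, -2.7, 231.5]
tool_rot: [-0.002, 0.987, -0.159, -0.012]
ft_force: [3.4, -3.3, 0.4]
gripper_width: 13.2
F [ 3.39 -3.52 -0.1 ] sd [0.4  0.37 0.65] tau [-0.533 -0.663 -0.239] tcp [575.21  -2.77 231.92] w 13.2 tip z 55.0 Fspring along x -4.31 11.2
time: 11.45
tool_pos: [571.4, -1.5, 228.3]
tool_rot: [0.0, 0.987, -0.159, 0.0]
ft_force: [3.0, -2.3, -0.4]
gripper_width: 13.1
F [ 3.41 -2.95  0.54] sd [0.45 0.25 0.31] tau [-0.531 -0.659 -0.217] tcp [571.53  -1.55 228.33] w 13.2 tip z 51.4 Fspring along x -4.15 11.75
tab [571.6  -1.6  69.4] xs [-0.949  0.314 -0.   ] loop [546.9   6.6  69.4]
loop px [[274.2 216.7]] post z78.5,66.5 px [[274.2 213.6]
 [274.2 217.8]]
```

View pics/crop10.png

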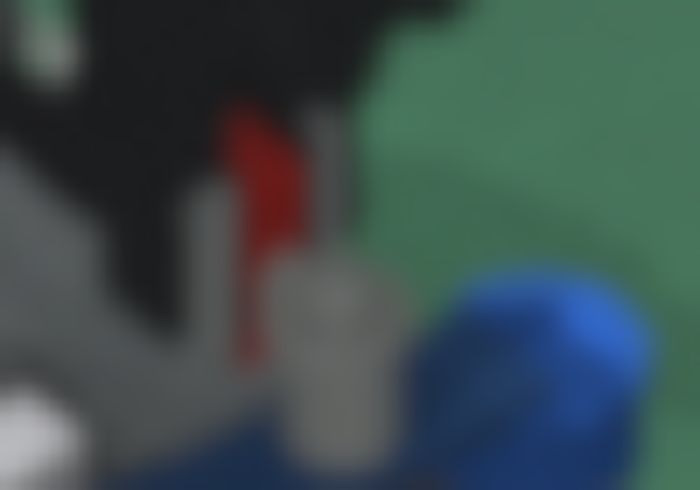

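The loop at (340,305) now lies round the post with the head inside it, level at z≈69.4. I'll ease the arm about 14 mm towards home before letting go.

```bash
python3 -m handwheel '0.0055 -0.0019 0 0 0 0;0.0055 -0.0019 0 0 0 0;0.0055 -0.002 0 0 0 0;0.0055 -0.002 0 0 0 0;0 0 0 0 0 0'; python3 ft.py; python3 -m handwheel '0 0 0 0 0 0;0 0 0 0 0 0;0 0 0 0 0 0;0 0 0 0 0 0' 0; python3 -m handwheel '0 0 0.04 0 0 0;0 0 0.08 0 0 0;0 0 0.1 0 0 0;0 0 0.1 0 0 0;0 0 0.05 0 0 0'; python3 -m handwheel '-0.05 -0.08 0 0 0 0;-0.05 -0.08 0 0 0 0;-0.05 -0.08 0 0 0 0;-0.03 -0.08 0 0 0 0;0 0 0 0 0 0'
python3 - <<'E'
from h import *
im,d,P=snap('side','s9'); im2,d2,P2=snap('top','t9')
a=cv2.resize(im[150:270,180:310,::-1],(455,420),interpolation=cv2.INTER_CUBIC);b=cv2.resize(im2[110:230,225:323,::-1],(343,420),interpolation=cv2.INTER_CUBIC)
cv2.imwrite('pics/crop11.png',np.hstack([a,b]))
E
```

```text
time: 12.68
tool_pos: [584.9, -6.3, 228.2]
tool_rot: [-0.0, 0.987, -0.159, 0.0]
ft_force: [1.8, -2.4, 0.0]
gripper_width: 13.1
F [ 2.73 -2.62  0.53] sd [0.18 0.32 0.59] tau [-0.484 -0.538 -0.175] tcp [584.83  -6.22 228.35] w 13.6 tip z 51.4 Fspring along x -3.4 12.975
time: 13.48
tool_pos: [584.6, -6.1, 228.2]
tool_rot: [-0.0, 0.987, -0.159, -0.0]
ft_force: [0.1, -0.2, 0.4]
gripper_width: 83.8
time: 14.1
tool_pos: [584.2, -6.2, 454.8]
tool_rot: [-0.0, 0.987, -0.159, 0.003]
ft_force: [-0.1, -1.8, -0.9]
gripper_width: 85.0
time: 14.72
tool_pos: [475.4, -200.7, 450.3]
tool_rot: [0.0, 0.987, -0.161, 0.0]
ft_force: [0.6, 0.6, 0.8]
gripper_width: 85.5
```

I've used up my picture views, so I'll check by depth instead.

Run:
```python
from h import *
from scipy import ndimage
for n,c,n0 in(('s9','side','side0'),('t9','top','top0')):
    P=cloud(c,np.load(f'pics/{n}.npy')); P0=cloud(c,np.load(f'pics/{n0}.npy'))
    im=cv2.imread(f'pics/{n}.png'); hsv=cv2.cvtColor(im,cv2.COLOR_BGR2HSV)
    A=(abs(P[...,0]-620)<110)&(abs(P[...,1]+10)<80)
    red=((hsv[...,0]<8)|(hsv[...,0]>172))&(hsv[...,1]>120)&A&(P[...,2]>50)
    print(n,'red',red.sum(),P[red].mean(0).round(1),P[red][:,2].max().round(1))
    blue=(hsv[...,0]>100)&(hsv[...,0]<125)&(hsv[...,1]>140)&(P[...,2]>38)&(P[...,2]<52)&(abs(P[...,0]-560)<60)
    q=P[blue]; l=cv2.fitLine(q[:,:2].astype(np.float32),cv2.DIST_HUBER,0,.01,.01).ravel()
    i0=cv2.imread(f'pics/{n0}.png'); h0=cv2.cvtColor(i0,cv2.COLOR_BGR2HSV); b0=(h0[...,0]>100)&(h0[...,0]<125)&(h0[...,1]>140)&(P0[...,2]>38)&(P0[...,2]<52)&(abs(P0[...,0]-560)<60)
    l0=cv2.fitLine(P0[b0][:,:2].astype(np.float32),cv2.DIST_HUBER,0,.01,.01).ravel()
    f=lambda l:np.degrees(np.arctan(l[1]/l[0])).round(1); print('arm heading before/after (home = 75.6)',f(l0),f(l))
    home=np.array([579.5,78.65])+80*np.array([-.2487,-.9686]); print('post home approx',home.round(1))
    hd=(np.hypot(*(P[...,:2]-home).transpose(2,0,1))<16)&(P[...,2]>73.5)&(P[...,2]<85); print('head',hd.sum(),P[hd].mean(0).round(1) if hd.any() else '')
    rg=(np.hypot(*(P[...,:2]-home).transpose(2,0,1))<20)&(P[...,2]>68.5-(c=='side'))&(P[...,2]<73); print('ring',rg.sum(),P[rg].mean(0).round(1),cv2.minAreaRect(P[rg][:,:2].astype(np.float32)))
    u=home-np.array([695.5,-42.7]); u/=np.linalg.norm(u); w=np.array([-u[1],u[0]])
    X=P[...,:2]-np.array([695.5,-42.7]); s=X@u; v=X@w
    for k in range(-15,150,10):
        m=(s>k-5)&(s<k+5)&(abs(v)<8)&(P[...,2]>55); print(k,(np.percentile(P[m][:,2],90).round(0),v[m&(P[...,2]>np.percentile(P[m][:,2],60))].mean().round(1)) if m.sum()>3 else '-',end=' ')
    print()
s=ctrl.get_state();print(s['time'],s['tool_pos'])
```

```text
s9 red 125 [585.1  -1.8  77.7] 89.7
arm heading before/after (home = 75.6) 89.8 89.3
post home approx [559.6   1.2]
head 24 [563.7   1.1  77.3]
ring 61 [563.6   2.7  70.6] ((562.8869018554688, 1.4593639373779297), (22.04877471923828, 27.385608673095703), 59.743412017822266)
-15 (np.float64(70.0), np.float64(2.6)) -5 (np.float64(70.0), np.float64(0.2)) 5 (np.float64(77.0), np.float64(-0.7)) 15 (np.float64(78.0), np.float64(0.2)) 25 (np.float64(80.0), np.float64(-1.4)) 35 (np.float64(79.0), np.float64(-0.4)) 45 (np.float64(78.0), np.float64(-0.7)) 55 (np.float64(79.0), np.float64(-2.1)) 65 (np.float64(77.0), np.float64(-1.3)) 75 (np.float64(77.0), np.float64(-1.3)) 85 (np.float64(77.0), np.float64(-0.5)) 95 (np.float64(76.0), np.float64(-2.4)) 105 (np.float64(89.0), np.float64(-1.0)) 115 (np.float64(88.0), np.float64(-1.5)) 125 (np.float64(88.0), np.float64(-1.9)) 135 (np.float64(73.0), np.float64(-1.2)) 145 (np.float64(77.0), np.float64(-1.4)) 
t9 red 62 [584.2  -7.3  86.9] 92.1
arm heading before/after (home = 75.6) 67.2 75.7
post home approx [559.6   1.2]
head 35 [5.617e+02 4.000e-0
[... 172 characters left out ...]
loat64(-0.4)) -5 (np.float64(72.0), np.float64(-1.5)) 5 (np.float64(79.0), np.float64(1.2)) 15 (np.float64(82.0), np.float64(0.8)) 25 (np.float64(80.0), np.float64(0.4)) 35 (np.float64(84.0), np.float64(0.3)) 45 (np.float64(82.0), np.float64(0.7)) 55 (np.float64(81.0), np.float64(-0.7)) 65 (np.float64(81.0), np.float64(0.4)) 75 (np.float64(78.0), np.float64(-1.6)) 85 (np.float64(80.0), np.float64(-0.3)) 95 (np.float64(76.0), np.float64(-0.7)) 105 (np.float64(90.0), np.float64(1.9)) 115 (np.float64(90.0), np.float64(0.4)) 125 (np.float64(90.0), np.float64(-0.2)) 135 (np.float64(74.0), np.float64(0.1)) 145 (np.float64(79.0), np.float64(-0.7)) 
14.825 [ 476.63387153 -198.30143292  450.29295669]
```

```bash
python3 -c "
from plant import ctrl
print(ctrl.job_done())"
```

```text
the job is handed in; nothing more can be done
None
```

The spring is fitted and the job is handed in at about 15 s of the 48 s; no verdict was reported.

**What I did:** I took the largest spring by its red tab and lowered its hook into the hole of the slide. I then stretched it about 37 mm with the front pitched up so that the hook stayed down. I set the loop over the post under its head, eased the arm about 14 mm towards home and let go.

**Hook:** Going in, the vertical force did not rise. The pull was 2.8 N at first and 4.6 N at full stretch, as expected for a hook caught in the hole. After release, depth shows the coil still running from the hole to the post. The finger hid the prong, so I never saw it directly.

**Loop:** The ring's top is at about z = 71 mm, below the head at about 77 mm. Ring and head centres agree to within about 2 mm in both cameras.

**Brake arm:** From the top camera the arm's heading is 75.7°, against 75.6° for home. It was 67.2° before.

**Robot:** It stands clear of everything, with the gripper open.

**Checks that failed or disagreed:**
- The side camera's arm-line fit was useless, giving about 89° both before and after; it probably picked up the side of the arm.
- Side and top cameras differ by 2–5 mm in absolute positions, so I relied on relative offsets.
- The last picture could not be viewed because the 12-picture limit was reached, so the final check is from depth alone.
- I did not measure the bystanders (core, spool and jar) again at the end. No move brought the robot close to them at their height.

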